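# Load the valve-refacing kit fixture

## Task

Load the kit fixture on the bench: take the two brass caps off the sloping rack and set the one that lies with its flange against the rack flange down in the wide pocket, and the other flange up in the narrow pocket, both fully home, and lay the scraper blade flat in its bed with its notch over the locating pin. Only when all three are in place, swing the keeper fully across the blade to its stop; leave the valve, the tee and the paste jar where they stand.

Things in the scene. Friction and masses are not known exactly. Their poses are not given: they have to be found in the camera images.
- fixture: Fixed kit fixture: dark steel base plate 150 (x) x 310 (y) x 8 mm with two square aluminium pocket blocks, a blade bed and a keeper. Origin on the table under it; its x points away from the robot, y to the left. The plate spans y -165..145 mm. Position and yaw vary.
- wide_pocket (a point): Centre of the mouth of the wide round pocket, 34 mm above the table, in a 76 mm square block at fixture (0, 100) mm. Bore 57 mm across, 6 mm deep, flat floor. For the cap that goes flange down.
- narrow_pocket (a point): Centre of the mouth of the narrow round pocket, 34 mm above the table, in a 76 mm square block at fixture (0, 16) mm. Bore 39 mm across, 12 mm deep. For the cap that goes flange up: its 18 mm tall hub goes to the floor, so the flange's underside ends 6 mm above the block.
- blade_bed (a point): Centre of the top of the blade bed, 28 mm above the table, axes as the fixture's. Aluminium, 110 (x) x 28 (y) mm, 20 mm above the base plate, so fingers have room beside it. Locating pin, 10 mm across, 13 mm tall, at x = -44 mm on the centre line (robot's end). Four cheeks (x = +-34 to +-52 mm) rise 8 mm above the bed, 46 mm apart; the blade lies between them.
- cap_flange_in_center (a point): Loose brass cap, 0.18 kg, lying flange against the rack: round flange 52 mm across, 8 mm thick, then round hub 34 mm across, 18 mm long; 26 mm in all. Point on its axis, half-way up (13 mm from each end). Its z points from flange to closed hub end: at the start square out of the rack; straight up when seated, this point then 7 mm above the wide pocket's mouth.
- cap_flange_out_center (a point): Loose brass cap of the same shape and size lying the other way: its hub (34 mm across, 18 mm long) stands on the rack, its flange (52 mm across, 8 mm thick, dark bore) is outermost. Point on its axis, half-way up (13 mm from each end). Its z points from hub to flange: at the start square out of the rack; straight up when seated, this point then 1 mm above the narrow pocket's mouth. Grip it firmly.
- rack: Fixed grey rack, 200 mm wide (y). Its face's normal leans 30 degrees from vertical to the rack's -x (about towards the robot). Origin on the table under mid-face, where the face is 48 mm high. Stations at y = +-50 mm hold the caps (either way round); each cap rests on two posts, 8 mm across, 30 mm tall square to the face, on its downhill side. Its sides along the rack's y are free for fingers.
- blade_center (a point): Loose steel scraper blade, 110 x 40 x 6 mm, 0.15 kg; its centre, half-way up. x along its length, z up. Notch 14 mm wide, 20 mm deep, open at the middle of its -x end (nearer the robot). Lies on a fixed wooden rest 100 x 28 x 18 mm, so fingers can pass below its long sides. Home: this point 3 mm above blade_bed, x axes parallel, pin in the notch 4 mm from its root.
- keeper (a joint): Keeper angle about its upright pivot, rad: 0 = closed, arm across the blade against its stop; starts open at 1.3 to 1.8. At angle q the arm points from the pivot along (sin q, cos q) in the fixture's (x, y). It stays where it is left; turning takes about 1 N at the knob.
- keeper_pivot (a point): The keeper's pivot axis, at the underside of the arm, 37 mm above the table.
- keeper_knob (a point): Centre of the keeper's upright round black knob, 16 mm across, 30 mm tall, standing on a flat steel arm (18 mm wide, 5 mm thick), 78 mm from the pivot axis. This point is half-way up it, 57 mm above the table; the arm's top is 42 mm above the table.
- valve: Bystander: steel ball valve standing upright with a red handle, about 48 x 70 x 82 mm tall; origin at the centre of its foot. Leave alone.
- tee: Bystander: steel pipe tee lying down, 60 mm long, 53 mm tall; origin under its centre. Leave alone.
- paste_jar: Bystander: round jar with a white cap, 56 mm across, 65 mm tall; origin at the centre of its foot. Leave alone.
Things that resemble listed ones, but are neither listed nor needed, are in the scene too. What is shaped like the part that bears cap_flange_in_center but green is not meant.

How it is judged:
On the way, in this order (a step that is already met when the one before it is completed fails the run):
1. both caps seated the right way up and the blade in its bed over the pin, with the keeper still open (horizontal distance between cap_flange_in_center and wide_pocket below 0.004 m and z of cap_flange_in_center in the frame of wide_pocket between 0.0045 and 0.0095 m and angle between each of cap_flange_in_center, cap_flange_out_center, blade_center's own z axis and vertical below 0.08 rad and horizontal distance between cap_flange_out_center and narrow_pocket below 0.004 m and z of cap_flange_out_center in the frame of narrow_pocket between -0.0015 and 0.0035 m and x of blade_center in the frame of blade_bed between -0.0065 and 0.0065 m and y of blade_center in the frame of blade_bed between -0.0045 and 0.0045 m and z of blade_center in the frame of blade_bed between 0.0005 and 0.0055 m and angle between the x axis of blade_center and the x axis of blade_bed, either way round below 0.12 rad and value of joint keeper above 1 rad), for 0.2 s.
2. keeper swung across the blade (value of joint keeper below 0.12 rad), for 0.2 s.
At the end, for the whole second after the job is handed in: Each cap is home in its own pocket, right way up (4 mm off-axis, 2.5 mm in height, 0.08 rad); the blade lies flat in its bed, pin in notch (6.5 mm along, 4.5 mm across, 2.5 mm in height, 0.12 rad, flat to 0.08 rad); the keeper is within 0.12 rad of closed (horizontal distance between cap_flange_in_center and wide_pocket below 0.004 m and z of cap_flange_in_center in the frame of wide_pocket between 0.0045 and 0.0095 m and angle between each of cap_flange_in_center, cap_flange_out_center, blade_center's own z axis and vertical below 0.08 rad and horizontal distance between cap_flange_out_center and narrow_pocket below 0.004 m and z of cap_flange_out_center in the frame of narrow_pocket between -0.0015 and 0.0035 m and x of blade_center in the frame of blade_bed between -0.0065 and 0.0065 m and y of blade_center in the frame of blade_bed between -0.0045 and 0.0045 m and z of blade_center in the frame of blade_bed between 0.0005 and 0.0055 m and angle between the x axis of blade_center and the x axis of blade_bed, either way round below 0.12 rad and value of joint keeper below 0.12 rad); the robot touches nothing.
It fails at once if the valve is pushed more than 30 mm (distance of valve from where it was at the start of the episode above 0.03 m).
It fails at once if the tee is pushed more than 30 mm (distance of tee from where it was at the start of the episode above 0.03 m).
It fails at once if the paste jar is pushed more than 30 mm (distance of paste_jar from where it was at the start of the episode above 0.03 m).
It also fails if it takes over 70 s, if anything falls off the work surface, if the arm or the gripper's body presses on something with over 40 N, if the wrist force passes 120 N, or if a joint passes its speed limit or range.

## Robot

A 6-joint arm with a two-finger parallel gripper is mounted at the origin on the work surface. World frame = base frame: x ahead of the robot, y to its left, z up, the work surface at z = 0. Lengths are in m, angles in rad, forces in N, time in s.
With the tool pointing down it reaches from about 0.275 to 0.75 m from the base axis. Payload 10.2 kg.
Tool frame: the origin (TCP) lies midway between the tips of the shut fingers; the grasp point (between the pads) lies 19 mm behind it; z points along the fingers, y is the line along which they close (so a half turn about z gives the same grasp; the last joint's range is limited). The gripper opens to 88 mm and grips with 3 to 60 N. Pads are 18 mm wide; open, the fingers measure 123 mm over their backs; the gripper's body (75 mm by 187 mm) begins 45 mm behind the grasp point.
Start: joints at [-1.41, 0.313, 1.498, -0, 1.331, -0.223], TCP at [0.197, -0.487, 0.217] pointing down, gripper open.
Joint ranges: [-2.94, 2.94], [-0.97, 2.17], [0.19, 2.56], [-1.23, 4.37], [0.02, 3.11], [-2.88, 2.88]. Speed limits (rad/s): [2.39, 2.39, 3.01, 3.14, 3.14, 3.14].

## Interface

Orientations are given as a unit quaternion [x, y, z, w].
In Python, from plant import env gives the robot as it stands.
- The arm moves only by the shell command python3 -m creep 'ROWS' [OPENING] [FORCE]. ROWS is JSON, a list of rows, each a list of 2 entries, a list of its own where there are three numbers: the shift along the world's x, y, z in mm, then the turn about the world's z in rad. A call has 1 to 12 rows; each row is the pose to reach, as a shift and turn from the pose commanded when the call began; what a row does not reach only later rows make up. A row lasts 1/12 s, in which the tool goes at most 41.7 mm and 7.16 degrees, less where a joint would pass 70% of its speed; a pose out of reach is approached as far as the arm can. A call with a gripper value outside its range is refused whole. OPENING is the opening, from 0 (shut) to 1 (fully open), set as the call begins (- or left out, the last holds). The fingers move at their own pace and stop on an object; FORCE is the grip in N (left out, the last holds). Time passes only in rows, so rows that repeat a pose let the fingers close. It gives the time, the measured TCP pose, the force, the opening and the grip force at its end, in the units of the state.
- env.read_state(): the state, without advancing time (a new reading comes with each control period).
- env.camera(name): name is "scene" or "top" or "wrist"; returns the picture (384x512x3 uint8, blue, green, red); there is no depth.
- env.camera_model(name): a dict with "camera_matrix" (3x3 intrinsics, pixels), "rvec" (rotation vector, rad) and "tvec" (3), from world to camera coordinates, as OpenCV has them. Camera axes: x right, y down, z forward; pixel columns grow to the right and rows downward; lengths in m; the calibration is good to about 2 mm. A picture is of the moment at which its call begins: read the wrist's pose just before it. camera_model takes no time and is no camera call; for the wrist camera it gives the pose at the moment of the call.
- env.sign_off(): hands the job in; it is judged then, once.
The state is a dict: "t": time; "joint_positions": joint angles; "qd": joint speeds; "joint_torque": joint torques, N m; "tool_pos": TCP position; "tcp_rot": TCP orientation; "force": force on the tool from outside, world axes, zero at the start; "torque": the same for the moment, N m; "finger_gap": finger opening in m; "grasp_force": force on a finger pad.
Only numpy, scipy, OpenCV 4.12 (cv2) and the standard library are available. Lean on these libraries where they do the work, as an engineer would, in place of code of your own. Each camera call takes 0.05 s, during which the arm holds its last target. There are 200 camera calls.

## Working session

There is one attempt and no reset: what is moved stays moved. The work goes in short steps, Python scripts to look and compute and a shell command to move; the robot and the scene stay as the last step left them, time stands still between calls to the robot, and variables do not carry over. Pictures are saved under pics/ and viewed, at most 10 in all, crops included, and the job is handed in when it is done.

```bash
ls; mkdir -p pics
python3 - <<'E'
from plant import env
import cv2,numpy as np
print(env.read_state())
for n in("scene","top"):
    im=env.camera(n); cv2.imwrite(f'pics/{n}0.png',im); m=env.camera_model(n); print(n,m)
E
```

```text
pics
{'t': 0.0, 'joint_positions': array([-1.41038198e+00,  3.13428705e-01,  1.49844279e+00, -2.06496027e-05,
        1.33098290e+00, -2.23411858e-01]), 'qd': array([-3.13669399e-04,  8.12777150e-05, -1.05352298e-03,  1.63738713e-03,
       -1.32283851e-03,  1.48213125e-03]), 'joint_torque': array([ 1.22629121e-03, -4.02210975e+01, -2.52268320e+01,  6.94721541e-02,
        3.53604590e-02, -9.60870398e-05]), 'tool_pos': array([ 0.19653023, -0.48653199,  0.21676983]), 'tcp_rot': array([ 9.81640468e-01,  1.90739598e-01,  9.84554076e-06, -6.30873277e-04]), 'force': array([-0.65914523,  0.2673871 ,  0.0014511 ]), 'torque': array([-0.01360886,  0.01281242, -0.02301374]), 'grasp_force': 0.0, 'finger_gap': 0.0878740145827513}
scene {'camera_matrix': array([[377.93698635,   0.        , 257.87548744],
       [  0.        , 377.93698635, 198.28221726],
       [  0.        ,   0.        ,   1.        ]]), 'rvec': array([ 1.79221101,  1.65367191, -0.75123413]), 'tvec': array([-0.09637022, -0.31456448,  1.52863717])}
top {'camera_matrix': array([[359.408955  ,   0.        , 257.1507694 ],
       [  0.        , 359.408955  , 184.09797107],
       [  0.        ,   0.        ,   1.        ]]), 'rvec': array([ 2.21524422, -2.16550233,  0.06062755]), 'tvec': array([0.02036801, 0.5232055 , 0.98071625])}
```

Run:
```python
import cv2,numpy as np
a=cv2.imread('pics/top0.png')
cv2.imwrite('pics/top0b.png',cv2.resize(a,(800,600),interpolation=cv2.INTER_CUBIC))
```

```text
(no output)
```

View pics/top0b.png

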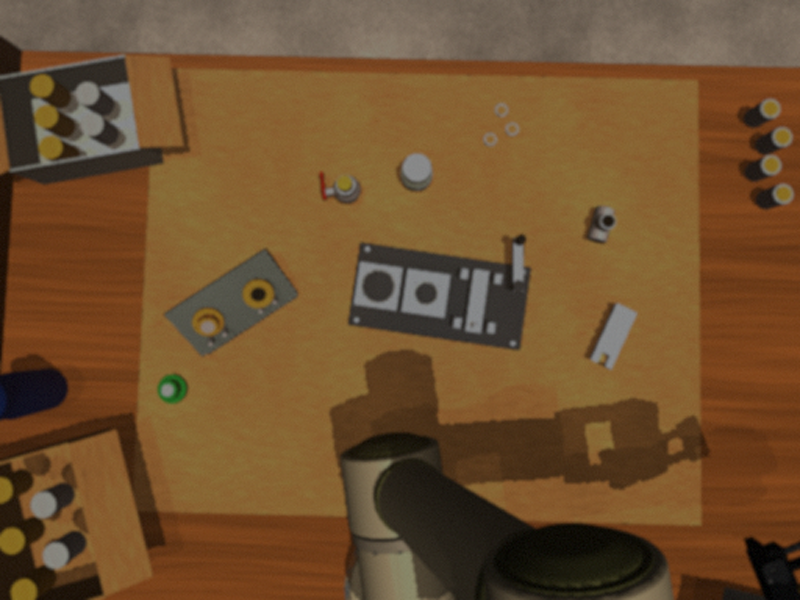

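View pics/scene0.png

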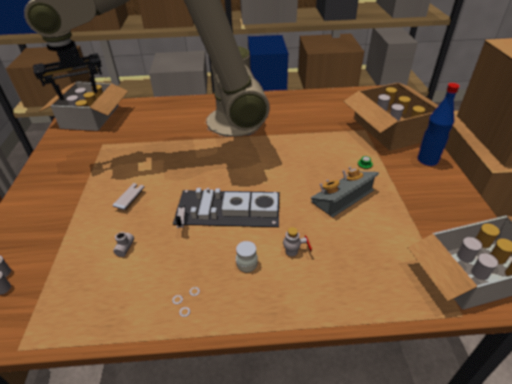

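Top view (800×600 pixels): the flange-in cap is at (208,323), with its bright hub on top. The flange-out cap is at (258,294), with a dark bore. Lookalikes are the green cap at (172,388) and the yellow tops in the boxes at (40,90) and (10,540). The blade is at (613,336), with its notch at the lower end; the bright bed at (478,300) and the keeper arm at (517,260) could be taken for it. Next I'll make rough estimates and check the choice in one close crop.

```bash
cat > h.py <<'E'
import cv2,numpy as np
from plant import env
def rays(m,uv):
    R=cv2.Rodrigues(m['rvec'])[0]; K=m['camera_matrix']
    uv=np.atleast_2d(np.float64(uv)); d=np.c_[uv,np.ones(len(uv))]@np.linalg.inv(K).T@R
    return -R.T@np.ravel(m['tvec']),d
def plane(m,uv,z):
    c,d=rays(m,uv); return c+d*((z-c[2])/d[:,2])[:,None]
def proj(m,p):
    return cv2.projectPoints(np.float64(np.atleast_2d(p)),m['rvec'],m['tvec'],m['camera_matrix'],None)[0][:,0]
E
python3 - <<'E'
from h import *
m=env.camera_model('top'); s=.64
np.set_printoptions(precision=4,suppress=True)
for n,p,z in [('flin hub end',(208,326),.085),('flout bore',(258,294),.085),('wide',(380,286),.034),('narrow',(426,293),.034),('bed',(478,300),.028),('blade',(613,336),.024),('notch',(601,362),.024),('farend',(627,308),.024),('knob',(519,240),.072),('plate',[(362,244),(530,268),(519,348),(349,323)],.008),('rack',[(166,316),(266,250),(298,295),(205,355)],.05)]:
    print(n,plane(m,np.array(p)*s,z))
w=env.camera_model('wrist'); R=cv2.Rodrigues(w['rvec'])[0]; print(w['camera_matrix'],'cam pos',-R.T@w['tvec'],'axis',R[2],'x',R[0])
im=cv2.imread('pics/top0.png')[150:260,80:220]
cv2.imwrite('pics/crop.png',cv2.resize(im,None,fx=5,fy=5,interpolation=cv2.INTER_CUBIC))
E
```

```text
flin hub end [[0.4482 0.349  0.085 ]]
flout bore [[0.5027 0.2688 0.085 ]]
wide [[0.5235 0.0702 0.034 ]]
narrow [[ 0.5132 -0.0101  0.034 ]]
bed [[ 0.5033 -0.1015  0.028 ]]
blade [[ 0.4458 -0.3387  0.024 ]]
notch [[ 0.4002 -0.3179  0.024 ]]
farend [[ 0.4953 -0.3632  0.024 ]]
knob [[ 0.6039 -0.163   0.072 ]]
plate [[ 0.5999  0.1055  0.008 ]
 [ 0.5634 -0.1963  0.008 ]
 [ 0.4205 -0.1781  0.008 ]
 [ 0.4579  0.1248  0.008 ]]
rack [[0.463  0.4337 0.05  ]
 [0.5801 0.267  0.05  ]
 [0.504  0.2094 0.05  ]
 [0.3983 0.3642 0.05  ]]
[[265.404    0.     253.5295]
 [  0.     265.404  186.6413]
 [  0.       0.       1.    ]] cam pos [ 0.2601 -0.4614  0.3835] axis [-0.2461 -0.0973 -0.9644] x [ 0.3741 -0.9274 -0.0019]
```

View pics/crop.png

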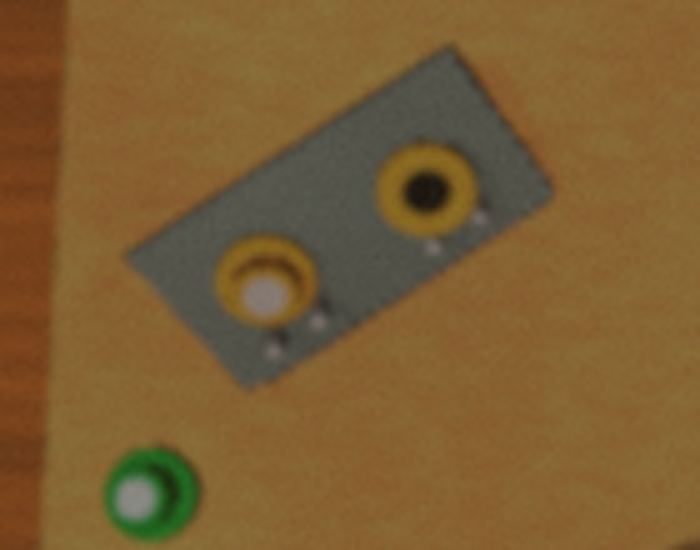

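The crop confirms it. The flange-in cap is brass with a bright hub at (265,295), and the flange-out cap with its dark bore is at (427,190). The green decoy at (150,492) is off the rack. I'll do the blade first and go above it.

```bash
python3 -m creep '[[[249,148,0],-0.82],[[249,148,0],-0.82],[[249,148,0],-0.82],[[249,148,0],-0.82],[[249,148,0],-0.82],[[249,148,-40],-0.82],[[249,148,-60],-0.82],[[249,148,-60],-0.82],[[249,148,-60],-0.82],[[249,148,-60],-0.82]]'
python3 - <<'E'
from h import *
s=env.read_state();im=env.camera('wrist');cv2.imwrite('pics/w1.png',im);print(s['tool_pos'],s['tcp_rot'])
m=env.camera_model('wrist');print(proj(m,[s['tool_pos']]))
E
```

```text
t: 0.93
tool_pos: [0.446, -0.3374, 0.1559]
tcp_rot: [0.977, -0.215, -0.001, -0.001]
force: [0.2, 0.3, 0.4]
finger_gap: 0.0881
grasp_force: 0.0
[ 0.44601172 -0.3374058   0.15587101] [ 9.76635158e-01 -2.14898444e-01 -1.28423494e-03 -8.82358677e-04]
[[251.85867742 218.48561392]]
```

View pics/w1.png

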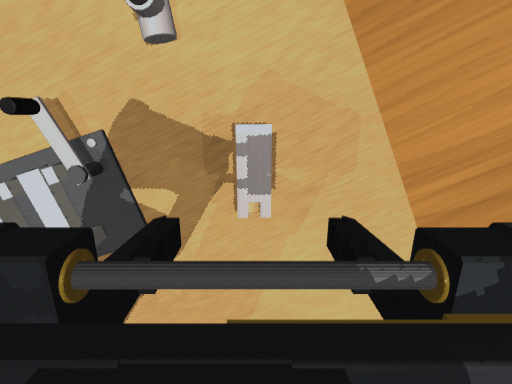

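The wrist view shows the blade's corners at (236,124), (272,124), (271,217) and (238,217), with the notch opening at the bottom at (254,210). The keeper knob is at (20,106).

```bash
cat >> h.py <<'E'
def yaw():
    from scipy.spatial.transform import Rotation as R
    y=R.from_quat(env.read_state()['tcp_rot']).as_matrix()[:,1]; return np.degrees(np.arctan2(y[1],y[0]))%180
np.set_printoptions(precision=4,suppress=True)
E
python3 - <<'E'
from h import *
m=env.camera_model('wrist')
P=plane(m,[(236,124),(272.5,124),(271.5,217.5),(237.5,217.5)],.024);print(P)
print('sizes',np.linalg.norm(P[0]-P[1]),np.linalg.norm(P[0]-P[3]),np.linalg.norm(P[2]-P[3]))
c=P.mean(0);d=(P[0]+P[1]-P[2]-P[3]);a=np.degrees(np.arctan2(d[1],d[0]));s=env.read_state()
print('c',c,'yaw',a,'tool yaw',yaw(),'shift mm',(c-s['tool_pos'])*1e3,'turn',np.radians((a+90-yaw()+90)%180-90))
E
```

```text
[[ 0.5058 -0.345   0.024 ]
 [ 0.4889 -0.3814  0.024 ]
 [ 0.3886 -0.3358  0.024 ]
 [ 0.4059 -0.2985  0.024 ]]
sizes 0.040140493520268765 0.11022976064340187 0.04115210065522615
c [ 0.4473 -0.3402  0.024 ] yaw -24.732495066408667 tool yaw 65.08900560948449 shift mm [   1.75     -1.4736 -133.1128] turn 0.0031154009182490536
```

```bash
python3 -m creep '[[[2,-3,-40],0],[[2,-3,-80],0],[[2,-3,-110],0],[[2,-3,-135],0],[[2,-3,-149],0],[[2,-3,-149],0],[[2,-3,-149],0]]' 
python3 -m creep '[[[0,0,0],0],[[0,0,0],0],[[0,0,0],0],[[0,0,0],0],[[0,0,0],0],[[0,0,0],0],[[0,0,0],0],[[0,0,0],0]]' 0.3 45
python3 -m creep '[[[0,0,0],0],[[0,0,20],0],[[0,0,60],0],[[0,0,90],0],[[0,0,94],0],[[0,0,94],0]]'
```

```text
t: 1.57
tool_pos: [0.4471, -0.343, 0.0092]
tcp_rot: [0.976, -0.217, 0.0, 0.0]
force: [1.0, -0.4, 0.1]
finger_gap: 0.0882
grasp_force: 0.0
t: 2.23
tool_pos: [0.4476, -0.3418, 0.0083]
tcp_rot: [0.976, -0.216, -0.0, -0.0]
force: [0.4, 0.2, -0.5]
finger_gap: 0.0366
grasp_force: 0.0
t: 2.73
tool_pos: [0.4482, -0.3425, 0.1041]
tcp_rot: [0.976, -0.216, 0.002, 0.001]
force: [0.0, -0.8, -0.3]
finger_gap: 0.0265
grasp_force: 0.0
```

Run:
```python
from h import *
im=env.camera('wrist');t=env.camera('top')[100:300,200:500]
cv2.imwrite('pics/w2.png',np.hstack([cv2.resize(im,(400,300)),cv2.resize(t,(400,267))[:300] if 0 else cv2.copyMakeBorder(cv2.resize(t,(400,267)),0,33,0,0,0)]))
```

```text
(no output)
```

View pics/w2.png

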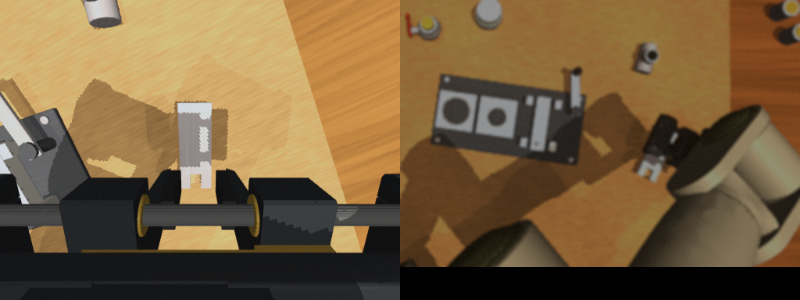

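The gap shut to 26 mm with no force, so the grip missed. The blade is still there, with corners near (177,102), (212,102), (210,188) and (181,188) in the left half. I'll measure it.

Run:
```python
from h import *
m=env.camera_model('wrist');s=env.read_state();print(s['tool_pos'],s['finger_gap'],yaw())
im=env.camera('wrist')
g=cv2.cvtColor(im,cv2.COLOR_BGR2HSV); k=((g[:,:,1]<45)&(g[:,:,2]>110)).astype(np.uint8)
k[:, :190]=0;k[:,310:]=0;k[260:]=0;k[:110]=0
cs=cv2.findContours(k,0,2)[0];c=max(cs,key=cv2.contourArea);print(cv2.boundingRect(c),cv2.minAreaRect(c))
for z in(.006,.024,.1):
  P=plane(m,np.array([(177,102),(212,102),(210,188),(181,188)])*1.28,z);print(z,P[:,:2].ravel(),np.linalg.norm(P[0]-P[1]),np.linalg.norm(P[0]-P[3]),P.mean(0))
print(proj(m,[[.4473,-.3402,.024],s['tool_pos']]))
cv2.imwrite('pics/w2f.png',cv2.resize(im[100:260,160:340],None,fx=4,fy=3.7,interpolation=cv2.INTER_CUBIC))
```

```text
[ 0.4472 -0.3413  0.1012] 0.026222052733750646 65.00870160401584
(227, 129, 45, 112) ((249.0, 184.5), (111.0, 44.0), 90.0)
0.006 [ 0.5059 -0.3396  0.4876 -0.3788  0.3819 -0.3287  0.3989 -0.2923] 0.04331400692404821 0.11707503421990173 [ 0.4436 -0.3349  0.006 ]
0.024 [ 0.5062 -0.3417  0.4891 -0.3783  0.3907 -0.3316  0.4065 -0.2976] 0.040335335538141906 0.10902387296284402 [ 0.4481 -0.3373  0.024 ]
0.1 [ 0.5072 -0.3507  0.4955 -0.3759  0.4277 -0.3437  0.4386 -0.3204] 0.02775872301987077 0.07503008098860056 [ 0.4673 -0.3477  0.1   ]
[[252.7363 188.2752]
 [253.8263 219.0146]]
```

View pics/w2f.png

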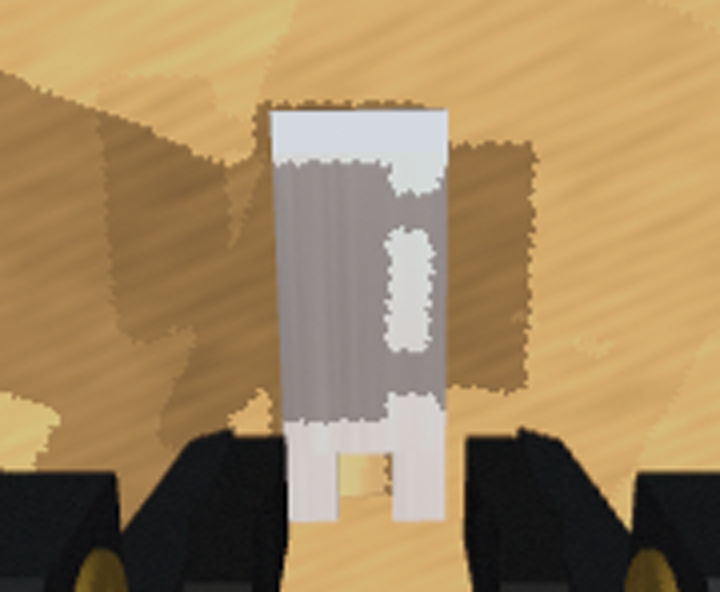

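The blade is still on its rest at z=24 mm, moved about 3 mm to the left. I'll grip again deeper, commanding the fingers shut, with time to close.

```bash
python3 -m creep '[[[1,4,0],0],[[1,4,0],0],[[1,4,0],0],[[1,4,0],0],[[1,4,0],0],[[1,4,0],0]]' 1 45
python3 -m creep '[[[0,0,-30],0],[[0,0,-60],0],[[0,0,-85],0],[[0,0,-97],0],[[0,0,-97],0],[[0,0,-97],0],[[0,0,-97],0]]' 
python3 -m creep '[[[0,0,0],0],[[0,0,0],0],[[0,0,0],0],[[0,0,0],0],[[0,0,0],0],[[0,0,0],0],[[0,0,0],0],[[0,0,0],0]]' 0 45
python3 -m creep '[[[0,0,0],0],[[0,0,0],0],[[0,0,0],0],[[0,0,0],0]]'
```

```text
t: 3.38
tool_pos: [0.4485, -0.3378, 0.1022]
tcp_rot: [0.976, -0.216, -0.0, -0.0]
force: [1.1, 0.1, 0.3]
finger_gap: 0.0642
grasp_force: 0.0
t: 3.97
tool_pos: [0.4493, -0.3386, 0.0069]
tcp_rot: [0.976, -0.216, 0.001, 0.001]
force: [0.2, 0.1, -0.0]
finger_gap: 0.0885
grasp_force: 0.0
t: 4.63
tool_pos: [0.4486, -0.3378, 0.0053]
tcp_rot: [0.976, -0.216, -0.0, -0.0]
force: [0.2, 0.3, -0.5]
finger_gap: 0.0371
grasp_force: 0.0
t: 4.97
tool_pos: [0.4486, -0.3378, 0.0053]
tcp_rot: [0.976, -0.216, -0.0, -0.0]
force: [0.2, -0.8, -0.1]
finger_gap: 0.0103
grasp_force: 0.0
```

Run:
```python
from h import *
im=env.camera('wrist');t=env.camera('scene')[150:230,60:180]
cv2.imwrite('pics/w3.png',np.hstack([cv2.resize(im,(400,300)),cv2.copyMakeBorder(cv2.resize(t,(400,267),interpolation=cv2.INTER_CUBIC),0,33,0,0,0)]))
print(env.read_state())
```

```text
{'t': 5.0667, 'joint_positions': array([-0.8541,  0.642 ,  1.6016,  0.0001,  0.898 ,  1.1529]), 'qd': array([-0.0021,  0.0009,  0.0013,  0.0029,  0.0007, -0.0014]), 'joint_torque': array([ -0.0009, -48.3921, -19.2801,   0.0351,  -0.0638,   0.0002]), 'tool_pos': array([ 0.4486, -0.3378,  0.0053]), 'tcp_rot': array([ 0.9763, -0.2164,  0.    , -0.    ]), 'force': array([0.2872, 0.4894, 0.1027]), 'torque': array([ 0.0872, -0.0092, -0.0226]), 'grasp_force': 0.0, 'finger_gap': 0.0020631027044171785}
```

View pics/w3.png

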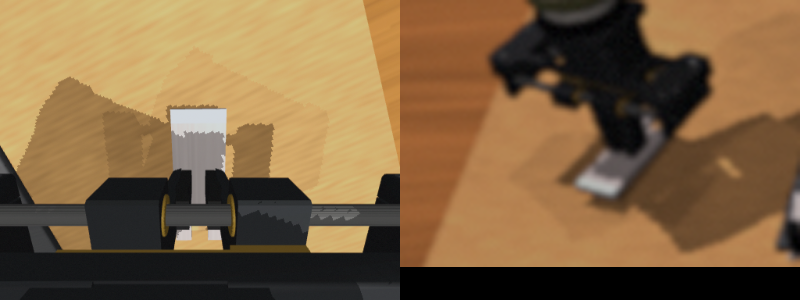

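The shut fingers sit above the blade, though reported TCP z = 5 mm and the blade top is at 24 mm. In the wrist picture the inner tip faces are 148 px apart at an 88 mm gap and 44 px at 26 mm. Both give a depth of 158 mm, not the TCP's 179 mm, so the real tips seem to be about 20 mm above the reported TCP. I'll check by touching the blade lightly.

```bash
python3 -m creep '[[[0,0,-1],0],[[0,0,-1],0],[[0,0,-1],0]]'
python3 -m creep '[[[0,0,-1],0],[[0,0,-1],0],[[0,0,-1],0]]'
python3 -m creep '[[[0,0,-1],0],[[0,0,-1],0],[[0,0,-1],0]]'
python3 - <<'E'
from h import *
w=env.camera_model('wrist');s=env.read_state();p=s['tool_pos']
from scipy.spatial.transform import Rotation as R
M=R.from_quat(s['tcp_rot']).as_matrix()
for z in(0,.02,.04):print(z,proj(w,[p+M@[9e-3,0,-z],p+M@[9e-3,.044,-z],p+M@[9e-3,-.044,-z]]).ravel())
E
```

```text
t: 5.32
tool_pos: [0.4485, -0.3378, 0.0042]
tcp_rot: [0.976, -0.216, -0.0, -0.0]
force: [0.9, -0.3, 0.4]
finger_gap: 0.0004
grasp_force: 0.0
t: 5.57
tool_pos: [0.4486, -0.3378, 0.0033]
tcp_rot: [0.976, -0.216, -0.0, -0.0]
force: [0.6, 0.1, 0.8]
finger_gap: 0.0003
grasp_force: 0.0
t: 5.82
tool_pos: [0.4487, -0.3379, 0.003]
tcp_rot: [0.976, -0.216, 0.0, 0.0]
force: [-2.8, 1.5, 7.3]
finger_gap: 0.0003
grasp_force: 3.7
0 [253.8535 206.4021 320.0585 206.3984 187.686  206.4059]
0.02 [253.8575 217.7978 328.1879 217.7973 179.5745 217.7984]
0.04 [253.8627 232.3809 338.5918 232.3855 169.195  232.3763]
```

Contact came at reported z = 3 mm, while the blade top is at 24 mm. The real tips therefore sit about 20.5 mm above the reported TCP, and I'll allow for that from now on.

```bash
python3 -m creep '[[[0,0,15],0],[[0,0,15],0],[[0,0,15],0],[[0,0,15],0],[[0,0,15],0],[[0,0,15],0],[[0,0,15],0],[[0,0,15],0],[[0,0,15],0],[[0,0,15],0],[[0,0,15],0]]' 0.8 45
python3 -m creep '[[[0,0,-10],0],[[0,0,-20],0],[[0,0,-28],0],[[0,0,-33],0],[[0,0,-33],0],[[0,0,-33],0]]' 
python3 -m creep '[[[0,0,0],0],[[0,0,0],0],[[0,0,0],0],[[0,0,0],0],[[0,0,0],0],[[0,0,0],0],[[0,0,0],0],[[0,0,0],0]]' 0 45
python3 -m creep '[[[0,0,0],0],[[0,0,0],0],[[0,0,10],0],[[0,0,30],0],[[0,0,60],0],[[0,0,75],0],[[0,0,75],0]]'
```

```text
t: 6.73
tool_pos: [0.4486, -0.3378, 0.0173]
tcp_rot: [0.976, -0.216, 0.0, -0.0]
force: [-0.1, 0.1, 0.0]
finger_gap: 0.0696
grasp_force: 0.0
t: 7.23
tool_pos: [0.4485, -0.3377, -0.0161]
tcp_rot: [0.976, -0.216, -0.0, -0.0]
force: [-0.6, 0.6, 0.5]
finger_gap: 0.0705
grasp_force: 0.0
t: 7.9
tool_pos: [0.4486, -0.3379, -0.0155]
tcp_rot: [0.976, -0.216, 0.0, 0.0]
force: [-0.5, 0.4, 2.3]
finger_gap: 0.039
grasp_force: 45.0
t: 8.48
tool_pos: [0.4498, -0.339, 0.0629]
tcp_rot: [0.976, -0.216, 0.002, 0.002]
force: [0.3, -0.8, -0.8]
finger_gap: 0.0393
grasp_force: 45.0
```

```bash
python3 -m creep '[[[0,10,40],0.1],[[0,40,80],0.2],[[0,80,110],0.3],[[0,115,117],0.31],[[0,115,117],0.31],[[0,115,117],0.31],[[0,115,117],0.31],[[0,115,117],0.31]]'
python3 - <<'E'
from h import *
im=env.camera('wrist');cv2.imwrite('pics/w4.png',im);m=env.camera_model('wrist');np.save('m4.npy',m,allow_pickle=True)
cv2.imwrite('pics/w4b.png',cv2.resize(im,(800,600),interpolation=cv2.INTER_CUBIC));print(env.read_state()['tool_pos'],yaw())
E
```

```text
t: 9.15
tool_pos: [0.4482, -0.2237, 0.175]
tcp_rot: [0.998, -0.064, -0.001, -0.0]
force: [0.4, 0.3, -1.1]
finger_gap: 0.0386
grasp_force: 45.0
[ 0.4482 -0.2238  0.1751] 82.68831134096177
```

View pics/w4b.png

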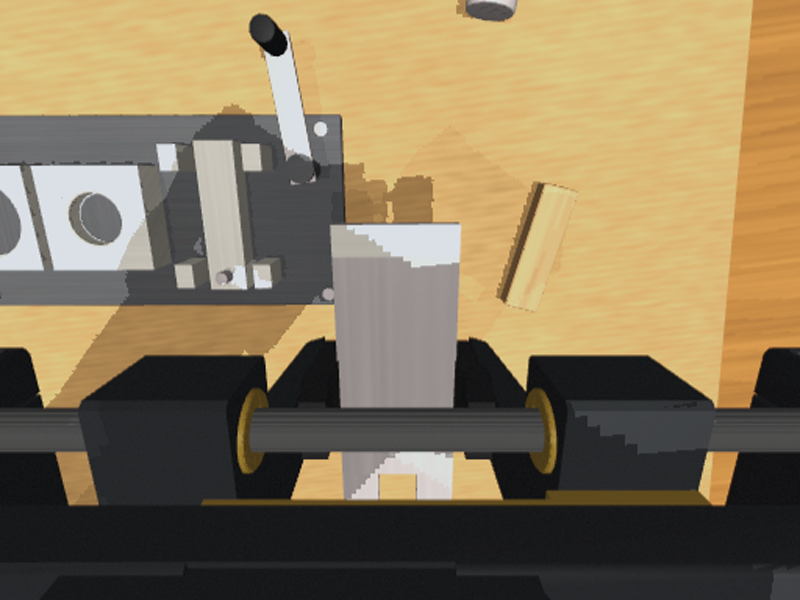

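The view shows the bed top with corners at about (193,141), (232,141), (247,290) and (208,290), and the pin top at (224,274). The narrow block's corners are at (41,167), (141,165), (152,270) and (50,270). The knob top is at (263,22) and the pivot at (300,170). The held blade's far end runs from (330,223) to (461,222).

Run:
```python
from h import *
m=np.load('m4.npy',allow_pickle=True).item();s=.64
q=lambda p,z:plane(m,np.array(p)*s,z)
bed=q([(193,141),(232,141),(247,290),(208,290)],.028);print('bed',bed.mean(0),np.linalg.norm(bed[0]-bed[3]),np.linalg.norm(bed[0]-bed[1]))
d=bed[0]+bed[1]-bed[2]-bed[3];y1=np.degrees(np.arctan2(d[1],d[0]));print('yaw bed',y1)
blk=q([(39,167),(141,165),(152,270),(50,270)],.034);print('blk',blk.mean(0),np.linalg.norm(blk[0]-blk[3]),np.linalg.norm(blk[2]-blk[3]))
bore=q([(68,217),(123,218),(94,191),(97,246)],.034);print('bore',bore, bore.mean(0))
for a in (y1,-7):
  a=np.radians(a);R=np.array([[np.cos(a),-np.sin(a)],[np.sin(a),np.cos(a)]])
  print('bed - blk in fixture',(bed.mean(0)-blk.mean(0))[:2]@R, 'pin-bed',(q([(224,274)],.041)[0]-bed.mean(0))[:2]@R)
pl=q([(343,115),(341,303)],.008);e=pl[0]-pl[1];print('plate right edge',np.linalg.norm(e),np.degrees(np.arctan2(e[1],e[0])),pl.mean(0))
print('knob',q([(261,22)],.072),'pivot',q([(300,165)],.045))
t=np.array([.4482,-.2238,.1751])
f=q([(330,223),(461,222)],t[2]+.0398);print('blade far',f,np.linalg.norm(f[0]-f[1]),f.mean(0)-t)
n=q([(378,474),(416,474)],t[2]+.0398);print('notch root',n,n.mean(0)-t)
```

```text
bed [ 0.503  -0.0977  0.028 ] 0.1102292253102983 0.02784667324808446
yaw bed -7.990971462867945
blk [ 0.5145 -0.0091  0.034 ] 0.07550006612699252 0.07760112940899164
bore [[ 0.519   0.0104  0.034 ]
 [ 0.5131 -0.0295  0.034 ]
 [ 0.5345 -0.0145  0.034 ]
 [ 0.4955 -0.0039  0.034 ]] [ 0.5155 -0.0094  0.034 ]
bed - blk in fixture [ 0.001  -0.0893] pin-bed [-0.0392 -0.0041]
bed - blk in fixture [-0.0006 -0.0893] pin-bed [-0.0392 -0.0034]
plate right edge 0.14694185612978902 -9.94923608225117 [ 0.4933 -0.1857  0.008 ]
knob [[ 0.6109 -0.1665  0.072 ]] pivot [[ 0.5326 -0.1679  0.045 ]]
blade far [[ 0.5056 -0.2109  0.2149]
 [ 0.5008 -0.2503  0.2149]] 0.0396835333528104 [ 0.055  -0.0068  0.0398]
notch root [[ 0.4147 -0.2128  0.2149]
 [ 0.413  -0.2264  0.2149]] [-0.0343  0.0042  0.0398]
```

Sizes match: the bed measures 110 × 28 mm and the held blade 39.7 mm wide, centred on the TCP. I'll go above the bed and look again.

```bash
python3 -m creep '[[[15,35,0],0],[[30,70,0],0],[[45,105,-20],0],[[55,126,-60],0],[[55,126,-100],0],[[55,126,-135],0],[[55,126,-135],0],[[55,126,-135],0],[[55,126,-135],0]]'
python3 - <<'E'
from h import *
im=env.camera('wrist');cv2.imwrite('pics/w5.png',im);m=env.camera_model('wrist');np.save('m5.npy',m,allow_pickle=True)
cv2.imwrite('pics/w5b.png',cv2.resize(im[60:360,80:480],(800,600),interpolation=cv2.INTER_CUBIC));print(env.read_state()['tool_pos'],yaw())
E
```

```text
t: 9.95
tool_pos: [0.5046, -0.098, 0.043]
tcp_rot: [0.998, -0.064, 0.001, 0.0]
force: [0.6, -0.3, -0.9]
finger_gap: 0.0394
grasp_force: 45.0
[ 0.5049 -0.0981  0.0435] 82.70817572628664
```

View pics/w5b.png

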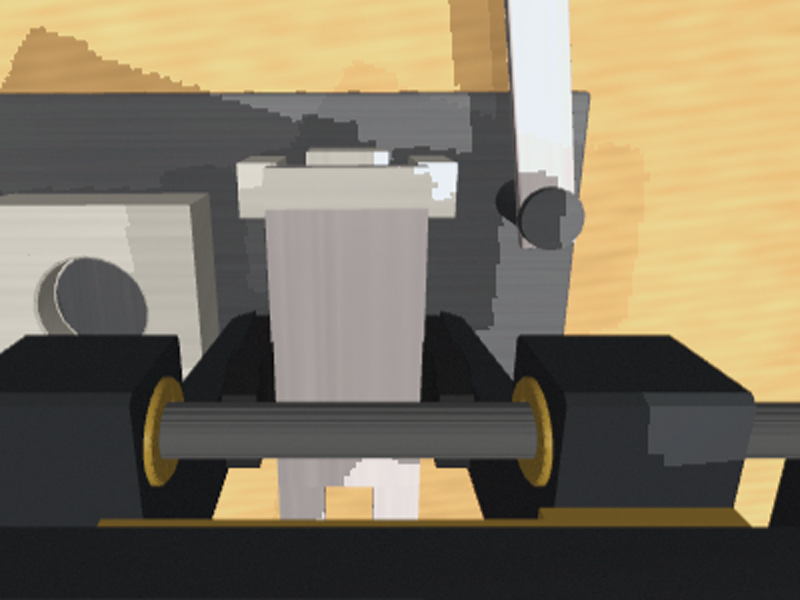

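Cheek outer edges are at columns 238 and 458 (mid 348), and the blade's far end is at 265 to 428 (mid 346.5). It is centred and parallel. I'll check x from the far cheek edges, crop rows 160 to 218.

Run:
```python
from h import *
m=np.load('m5.npy',allow_pickle=True).item()
q=lambda p,z:plane(m,np.array(p)/2+[80,60],z)
t=np.array([.5049,-.0981,.0435]); a=np.radians(-7.3);R=np.array([[np.cos(a),-np.sin(a)],[np.sin(a),np.cos(a)]])
for n,p,z in [('cheek top far L/R',[(238,162),(457,162)],.036),('cheek top near L/R',[(241,217),(455,217)],.036),('blade far',[(265,168),(428,168)],t[2]+.0398),('bed far',[(307,151),(389,151)],.028),('blk right',[(191,205),(191,195)],.034),('notch root',[(326,487),(374,487)],t[2]+.0398),('bore',[(38,303),(147,303)],.034),('borefar',[(92,257)],.034)]:
  P=q(p,z);print(n,P[:,:2].ravel(),'rel tcp fix',((P-t)[:,:2]@R).ravel())
```

```text
cheek top far L/R [ 0.5604 -0.0693  0.5513 -0.14  ] rel tcp fix [ 0.0514  0.0356  0.0513 -0.0356]
cheek top near L/R [ 0.5423 -0.067   0.5332 -0.138 ] rel tcp fix [ 0.0332  0.0356  0.0331 -0.036 ]
blade far [ 0.5614 -0.0856  0.5564 -0.124 ] rel tcp fix [ 0.0544  0.0196  0.0544 -0.0191]
bed far [ 0.5605 -0.0915  0.5569 -0.119 ] rel tcp fix [ 0.0543  0.0137  0.0543 -0.0141]
blk right [ 0.5481 -0.0507  0.5515 -0.0514] rel tcp fix [0.0369 0.0525 0.0402 0.0523]
notch root [ 0.4712 -0.0877  0.4694 -0.1011] rel tcp fix [-0.0348  0.0061 -0.0348 -0.0075]
bore [ 0.5206  0.0101  0.5157 -0.0281] rel tcp fix [0.0019 0.1093 0.0019 0.0708]
borefar [ 0.5347 -0.0131] rel tcp fix [0.0187 0.0881]
```

Blade and bed agree within 1 mm, so I'll lower it, release and retreat.

```bash
python3 -m creep '[[[-1,0,-15],0],[[-1,0,-30],0],[[-1,0,-40],0],[[-1,0,-44],0],[[-1,0,-48],0],[[-1,0,-48],0],[[-1,0,-48],0]]'
python3 -m creep '[[[0,0,-1],0],[[0,0,-1],0],[[0,0,-1],0],[[0,0,-1],0],[[0,0,-1],0]]' 0.58
python3 -m creep '[[[0,0,30],0],[[0,0,70],0],[[0,0,110],0],[[-20,20,150],0],[[-50,50,150],0],[[-50,50,150],0],[[-50,50,150],0]]'
python3 - <<'E'
from h import *
im=env.camera('wrist');cv2.imwrite('pics/w6.png',im);m=env.camera_model('wrist');np.save('m6.npy',m,allow_pickle=True)
print(env.read_state()['tool_pos'],yaw())
g=cv2.cvtColor(im,cv2.COLOR_BGR2GRAY)
c=proj(m,[[.504,-.098,.034]])[0];print('bed px',c)
t=env.camera('top');print(len(t))
cv2.imwrite('pics/top6.png',t)
E
```

```text
t: 10.58
tool_pos: [0.5033, -0.0973, -0.0055]
tcp_rot: [0.998, -0.063, 0.001, 0.0]
force: [-1.0, -0.5, 4.6]
finger_gap: 0.0389
grasp_force: 45.0
t: 11.0
tool_pos: [0.5026, -0.0968, -0.0076]
tcp_rot: [0.998, -0.063, 0.0, -0.0]
force: [-0.0, 0.2, 0.5]
finger_gap: 0.051
grasp_force: 0.0
t: 11.58
tool_pos: [0.4517, -0.0457, 0.1429]
tcp_rot: [0.998, -0.062, 0.0, 0.0]
force: [-0.5, 0.1, 0.5]
finger_gap: 0.0513
grasp_force: 0.0
[ 0.4526 -0.0466  0.1425] 82.82083782023857
bed px [297.7662 125.0306]
384
```

```bash
python3 -m creep '[[[0,40,30],0.1],[[0,80,35],0.22],[[0,120,35],0.34],[[0,160,35],0.46],[[0,200,35],0.58],[[0,240,35],0.7],[[0,280,35],0.731],[[0,310,35],0.731],[[0,340,35],0.731],[[0,340,35],0.731],[[0,340,35],0.731]]' 1
cat > look.py <<'E'
from h import *
import sys
n=sys.argv[1]
m=env.camera_model('wrist');s=env.read_state();im=env.camera('wrist');cv2.imwrite(f'pics/{n}.png',im);np.save(f'{n}.npy',m,allow_pickle=True)
print(s['tool_pos'],yaw())
H=cv2.cvtColor(im,cv2.COLOR_BGR2HSV)
e=[[.4482,.349,.07],[.5027,.2688,.07]];print('expected',proj(m,e).ravel())
for p in proj(m,e).astype(int):
  if 0<p[1]<384 and 0<p[0]<512: print(p,[H[min(max(p[1]+d,0),383),p[0]].tolist() for d in range(-60,61,12)])
E
python3 look.py r1
python3 -m creep '[[[0,-20,0],0],[[0,-40,0],0],[[0,-40,0],0],[[0,-40,0],0],[[0,-40,0],0]]'
python3 look.py r2
```

```text
t: 12.6
tool_pos: [0.453, 0.2937, 0.176]
tcp_rot: [0.954, 0.299, -0.001, 0.0]
force: [1.0, -0.1, -0.2]
finger_gap: 0.0881
grasp_force: 0.0
[0.453  0.2937 0.176 ] 124.65875294792757
expected [206.6359 154.6793 300.6466 155.5418]
[206 154] [[72, 13, 98], [66, 13, 98], [20, 186, 136], [16, 178, 139], [19, 186, 148], [8, 17, 123], [66, 14, 93], [17, 137, 154], [17, 140, 149], [17, 137, 155], [17, 138, 151]]
[300 155] [[60, 9, 149], [66, 14, 94], [72, 13, 95], [20, 190, 148], [0, 20, 25], [15, 46, 22], [22, 180, 205], [18, 124, 205], [17, 131, 200], [18, 131, 198], [19, 124, 205]]
t: 13.07
tool_pos: [0.453, 0.2528, 0.1773]
tcp_rot: [0.955, 0.297, 0.0, -0.0]
force: [-0.2, 0.7, 0.6]
finger_gap: 0.0882
grasp_force: 0.0
[0.453  0.2528 0.1773] 124.61375011324981
expected [172.4508 131.9648 268.1397 132.5589]
[172 131] [[66, 13, 100], [70, 15, 100], [20, 190, 138], [17, 182, 137], [19, 185, 145], [7, 17, 135], [70, 9, 83], [17, 136, 157], [17, 141, 150], [17, 141, 154], [17, 139, 149]]
[268 132] [[65, 15, 99], [66, 13, 95], [72, 13, 96], [20, 188, 152], [45, 20, 25], [0, 10, 25], [19, 186, 136], [19, 124, 205], [18, 130, 200], [18, 129, 202], [18, 132, 201]]
```

```bash
cat > cap.py <<'E'
from h import *
def parts(n):
    im=cv2.GaussianBlur(cv2.imread(f'pics/{n}.png'),(3,3),0);m=np.load(f'{n}.npy',allow_pickle=True).item()
    h,s,v=cv2.split(cv2.cvtColor(im,cv2.COLOR_BGR2HSV));out={}
    def cont(k,lo):
        return [c for c in cv2.findContours(k.astype(np.uint8),cv2.RETR_EXTERNAL,cv2.CHAIN_APPROX_NONE)[0] if cv2.contourArea(c)>lo]
    e=proj(m,[[.4482,.349,.07],[.5027,.2688,.07]])
    near=lambda cs,p:min(cs,key=lambda c:np.hypot(*(cv2.fitEllipse(c)[0]-p)))
    br=cont((s>160)&(v>60)&(h>12)&(h<28),200)
    out['in_fl'],out['out_fl']=near(br,e[0]),near(br,e[1])
    out['bore']=near(cont(v<45,60),e[1])
    out['hub']=near(cont((s<45)&((h<25)|(h>150))&(v>100),100),e[0])
    rk=(s<40)&(h>40)&(h<95); out['rack']=max(cont(rk,1000),key=cv2.contourArea)
    return m,out
def tri(ms,uv):
    A=np.zeros((3,3));b=np.zeros(3)
    for m,p in zip(ms,uv):
        c,d=rays(m,p);d=d[0]/np.linalg.norm(d[0]);M=np.eye(3)-np.outer(d,d);A+=M;b+=M@c
    return np.linalg.solve(A,b)
if __name__=='__main__':
    D=[parts('r1'),parts('r2')]
    for k in('in_fl','out_fl','bore','hub'):
        E=[cv2.fitEllipse(d[1][k]) for d in D]; print(k,[np.round(np.r_[x[0],x[1]],1) for x in E],tri([d[0] for d in D],[x[0] for x in E]))
    for d in D: 
        r=cv2.minAreaRect(d[1]['rack']);print('rack',r); print(plane(d[0],cv2.boxPoints(r),.05)[:,:2].ravel())
E
python3 cap.py
```

```text
in_fl [array([202.4, 138.5,  43.8,  46.5]), array([169.6, 116.3,  44.6,  49.6])] [0.457  0.3629 0.0545]
out_fl [array([297. , 146.8,  42.4,  48.3]), array([264.7, 124.2,  45.1,  49. ])] [0.5075 0.2761 0.0638]
bore [array([297.4, 150.8,  16.3,  21.9]), array([264.7, 127.5,  18.7,  21.7])] [0.5047 0.2746 0.0702]
hub [array([200.1, 150.4,  14.4,  18.9]), array([165.6, 127.7,  15.2,  20.4])] [0.4479 0.3569 0.0696]
rack ((248.2725067138672, 128.7630615234375), (203.01512145996094, 78.81126403808594), 0.36964505910873413)
[0.393  0.398  0.4668 0.4376 0.5858 0.2636 0.5215 0.2099]
rack ((212.5, 107.0), (84.0, 207.0), 90.0)
[0.4653 0.4401 0.5851 0.2661 0.5176 0.2133 0.3878 0.4018]
```

Triangulated outer faces: bore (0.5047, 0.2746, 0.0702) and hub end (0.4479, 0.3569, 0.0696). Expected height is 0.0705 and spacing 100 mm, and they measure 100.0 mm apart. Rack yaw is 34.6°. First grasp is the flange-in cap, by its hub.

```bash
python3 -m creep '[[[-1,40,0],0],[[-1,80,-20],0],[[-1,107,-50],0],[[-1,107,-90],0],[[-1,107,-120],0],[[-1,107,-138],0],[[-1,107,-138],0],[[-1,107,-138],0]]'
python3 -m creep '[[[0,0,0],0],[[0,0,0],0],[[0,0,0],0],[[0,0,0],0],[[0,0,0],0],[[0,0,0],0],[[0,0,0],0],[[0,0,0],0],[[0,0,0],0],[[0,0,0],0]]' 0 45
python3 -m creep '[[[0,0,5],0],[[0,0,20],0],[[0,0,50],0],[[0,0,90],0],[[0,0,100],0],[[0,0,100],0]]'
```

```text
t: 13.78
tool_pos: [0.4514, 0.3605, 0.0392]
tcp_rot: [0.955, 0.298, -0.0, 0.0]
force: [0.3, 0.3, -0.2]
finger_gap: 0.088
grasp_force: 0.0
t: 14.62
tool_pos: [0.4518, 0.3601, 0.0394]
tcp_rot: [0.955, 0.298, 0.0, 0.0]
force: [1.0, -0.5, -0.1]
finger_gap: 0.0326
grasp_force: 45.0
t: 15.12
tool_pos: [0.4527, 0.3609, 0.1425]
tcp_rot: [0.955, 0.298, 0.003, -0.001]
force: [0.5, -0.1, -2.3]
finger_gap: 0.0326
grasp_force: 45.0
```

```bash
cat > held.py <<'E'
from h import *
import sys
n=sys.argv[1];m=env.camera_model('wrist');s=env.read_state();im=env.camera('wrist');cv2.imwrite(f'pics/{n}.png',im);np.save(f'{n}.npy',m,allow_pickle=True)
print(s['tool_pos'],yaw(),s['finger_gap'],s['grasp_force'])
h,ss,v=cv2.split(cv2.cvtColor(cv2.GaussianBlur(im,(3,3),0),cv2.COLOR_BGR2HSV));k=((ss>160)&(v>50)&(h>12)&(h<28)).astype(np.uint8)
p=proj(m,[s['tool_pos']+[0,0,.03]])[0];print('grip px',p)
for c in cv2.findContours(k,0,1)[0]:
  if cv2.contourArea(c)>80: print(cv2.contourArea(c),cv2.boundingRect(c))
E
python3 held.py g1
```

```text
[0.4527 0.3609 0.1425] 124.65631793758463 0.03261921894320236 44.99951183795929
grip px [253.1026 239.0098]
988.5 (118, 314, 322, 9)
333.0 (327, 249, 17, 54)
326.5 (164, 249, 17, 54)
3518.5 (213, 185, 82, 76)
1860.0 (332, 167, 56, 46)
98.5 (39, 156, 39, 27)
8432.5 (0, 90, 117, 170)
727.0 (0, 69, 121, 91)
488.0 (49, 61, 92, 64)
1544.0 (0, 43, 131, 100)
9172.0 (0, 0, 206, 108)
```

Run:
```python
from h import *
m=np.load('g1.npy',allow_pickle=True).item();t=np.array([.4527,.3609,.1425]);u=np.array([.823,.568,0]);z=np.array([0,0,1.])
hubc=np.array([.4516,.3595,.0618])-[.4518,.3601,.0394]
for th in(30,15,0):
  a=np.radians(th);n=-np.sin(a)*u+np.cos(a)*z;f=np.cos(a)*u+np.sin(a)*z
  c=t+hubc-9*n*1e-3
  print(th,'uphill rim in/out',proj(m,[c+.026*f,c+.026*f-.008*n]).ravel(),'hub end uphill',proj(m,[c+.018*n+.017*f]).ravel())
```

```text
30 uphill rim in/out [253.8998 192.7241 253.8898 182.5472] hub end uphill [253.9008 229.4803]
15 uphill rim in/out [253.8842 188.4918 253.871  181.733 ] hub end uphill [253.899  220.2513]
0 uphill rim in/out [253.8677 187.695  253.8527 184.3532] hub end uphill [253.8937 212.3838]
```

Run:
```python
from h import *
im=cv2.imread('pics/g1.png');H=cv2.cvtColor(im,cv2.COLOR_BGR2HSV)
for r in range(178,268,3): print(r,H[r,254].tolist(),end=' ')
```

```text
178 [65, 15, 105] 181 [66, 12, 104] 184 [19, 156, 141] 187 [20, 185, 150] 190 [20, 184, 154] 193 [20, 179, 162] 196 [20, 185, 157] 199 [20, 182, 158] 202 [20, 182, 158] 205 [20, 182, 147] 208 [15, 173, 146] 211 [20, 185, 145] 214 [13, 168, 146] 217 [20, 183, 152] 220 [16, 176, 151] 223 [18, 184, 150] 226 [19, 181, 151] 229 [20, 181, 159] 232 [20, 185, 161] 235 [20, 182, 161] 238 [4, 14, 142] 241 [7, 16, 142] 244 [0, 13, 142] 247 [8, 14, 142] 250 [0, 14, 143] 253 [7, 16, 142] 256 [7, 16, 142] 259 [20, 176, 159] 262 [0, 0, 48] 265 [0, 4, 68]
```

The cap is held and still tilted about 30° in the fingers. I'll carry it to a place robotward of the pockets and measure both bores from there.

```bash
python3 -m creep '[[[0,-30,20],-0.1],[[0,-70,30],-0.22],[[0,-110,30],-0.34],[[0,-150,30],-0.46],[[-5,-190,30],-0.58],[[-10,-230,30],-0.7],[[-13,-270,30],-0.73],[[-13,-300,30],-0.73],[[-13,-330,30],-0.73],[[-13,-330,30],-0.73],[[-13,-330,30],-0.73]]'
python3 held.py g2
python3 - <<'E'
from h import *
im=cv2.imread('pics/g2.png');m=np.load('g2.npy',allow_pickle=True).item()
H=cv2.cvtColor(im,cv2.COLOR_BGR2HSV)
for n,c in(('wide',[.5259,.0745,.034]),('narrow',[.5152,-.0088,.034])):
  p=proj(m,[c])[0];print(n,p,'row',[H[int(p[1]),min(511,int(p[0])+d)].tolist() for d in range(-48,49,6)])
  print('col',[H[int(p[1])+d,int(p[0])].tolist() for d in range(-48,49,6)])
E
```

```text
t: 16.08
tool_pos: [0.4378, 0.0294, 0.1677]
tcp_rot: [0.998, -0.064, -0.002, -0.0]
force: [0.0, 0.4, -2.7]
finger_gap: 0.0326
grasp_force: 45.0
[0.4378 0.0294 0.1677] 82.76081234275003 0.032577238578183725 44.99943673610687
grip px [253.5863 239.5901]
1032.5 (117, 314, 324, 9)
353.5 (327, 249, 17, 54)
349.0 (164, 249, 17, 54)
4383.0 (212, 185, 83, 76)
890.0 (0, 123, 35, 46)
wide [201.7255 100.5248] row [[17, 137, 164], [17, 136, 167], [17, 92, 177], [20, 20, 196], [120, 3, 77], [105, 7, 73], [100, 10, 75], [100, 10, 74], [110, 10, 75], [90, 3, 74], [120, 3, 76], [90, 3, 76], [120, 10, 77], [20, 19, 197], [20, 14, 106], [107, 14, 161], [105, 14, 224]]
col [[150, 2, 106], [105, 5, 106], [105, 14, 224], [106, 13, 224], [90, 2, 112], [100, 7, 114], [110, 7, 114], [90, 7, 112], [110, 10, 75], [120, 10, 75], [140, 10, 75], [90, 7, 74], [90, 7, 74], [20, 20, 196], [20, 19, 198], [110, 11, 72], [150, 4, 70]]
narrow [279.7394 100.4616] row [[20, 19, 197], [20, 14, 106], [107, 14, 161], [105, 14, 224], [105, 14, 224], [105, 12, 174], [113, 10, 107], [105, 4, 116], [100, 7, 116], [120, 4, 119], [105, 5, 113], [23, 10, 203], [106, 13, 224], [106, 13, 224], [105, 5, 106], [135, 5, 105], [150, 5, 105]]
col [[105, 5, 105], [100, 7, 105], [106, 13, 224], [106, 13, 224], [106, 13, 224], [20, 26, 119], [135, 4, 117], [113, 9, 118], [100, 7, 116], [110, 7, 109], [105, 5, 106], [19, 19, 148], [23, 19, 178], [23, 19, 175], [20, 19, 157], [105, 8, 62], [90, 4, 61]]
```

Run:
```python
from h import *
im=cv2.imread('pics/g2.png');m=np.load('g2.npy',allow_pickle=True).item()
g=cv2.cvtColor(im,cv2.COLOR_BGR2GRAY).astype(int)
for n,c in(('wide',[.5259,.0745,.034]),('narrow',[.5152,-.0088,.034])):
  p=proj(m,[c])[0]; x,y=np.round(p).astype(int)
  r=g[y-1:y+2,x-36:x+37].mean(0); q=g[y-36:y+37,x-1:x+2].mean(1)
  for nm,a in(('row',r),('col',q)):
    d=np.diff(a); k=[(i-36+.5,int(d[i])) for i in range(len(d)) if abs(d[i])>25]; print(n,(x,y),nm,k)
```

```text
wide (np.int64(202), np.int64(101)) row [(-28.5, -41), (-27.5, -59), (-26.5, 59), (-25.5, -60), (24.5, 86), (33.5, -72), (34.5, -40)]
wide (np.int64(202), np.int64(101)) col [(-28.5, -48), (-27.5, 31), (-26.5, -58), (25.5, 105), (27.5, 29), (35.5, -80)]
narrow (np.int64(280), np.int64(100)) row [(-19.5, -42), (-18.5, -62), (12.5, -39), (13.5, 76), (14.5, -46), (16.5, 83), (33.5, -91)]
narrow (np.int64(280), np.int64(100)) col [(-18.5, -73), (-17.5, 59), (-16.5, -45), (-15.5, -25), (17.5, 84)]
```

Edges put the wide bore at (200.2, 99.7) and the narrow at (278.7, 99.6), with widths 53 and 36 px, which fit 57 and 39 mm. World positions are (0.527, 0.076) and (0.516, -0.008). I'll lower the cap tilted, low edge into the bore.

```bash
python3 -m creep '[[[35,22,0],0],[[70,44,0],0],[[77,48,-30],0],[[77,48,-70],0],[[77,48,-105],0],[[77,48,-125],0],[[77,48,-131],0],[[77,48,-131],0],[[77,48,-131],0]]'
python3 -m creep '[[[0,0,-2],0],[[0,0,-3],0],[[0,0,-4],0],[[0,0,-4],0]]'
python3 - <<'E'
from h import *
s=env.read_state();print(s['tool_pos'],s['force'])
E
```

```text
t: 16.88
tool_pos: [0.5157, 0.0789, 0.0389]
tcp_rot: [0.998, -0.062, 0.0, -0.0]
force: [-0.6, -0.3, -2.0]
finger_gap: 0.0325
grasp_force: 45.0
t: 17.22
tool_pos: [0.5157, 0.0782, 0.0347]
tcp_rot: [0.998, -0.063, 0.0, -0.0]
force: [0.8, 0.6, -1.6]
finger_gap: 0.0326
grasp_force: 45.0
[0.5157 0.0782 0.0347] [ 0.8004  0.6245 -1.602 ]
```

```bash
python3 -m creep '[[[0,0,-1.5],0],[[0,-1,-2],0],[[2,-1,-3],0],[[5,-1,-4.5],0],[[7,-2,-6],0],[[9,-2,-8],0],[[10,-2,-10],0],[[11,-2,-12],0],[[12,-2,-13],0],[[12,-2,-13],0]]' 0 14
python3 - <<'E'
from h import *
s=env.read_state();print(s['tool_pos'],s['force'],s['finger_gap'],s['torque'])
im=cv2.imread
E
python3 held.py g3
python3 - <<'E'
from h import *
im=cv2.imread('pics/g3.png');H=cv2.cvtColor(im,cv2.COLOR_BGR2HSV)
print([(r,H[r,254].tolist()) for r in range(170,268,4)])
E
```

```text
t: 18.05
tool_pos: [0.5279, 0.076, 0.0216]
tcp_rot: [0.998, -0.063, 0.0, 0.0]
force: [0.3, -1.1, 5.5]
finger_gap: 0.0337
grasp_force: 14.0
[0.5279 0.076  0.0216] [ 0.3166 -1.068   5.4864] 0.03370160659724176 [-0.2364  0.0215 -0.0037]
[0.5279 0.076  0.0216] 82.82831334823699 0.03370160659724176 14.000631272792816
grip px [253.6775 239.416 ]
978.5 (119, 314, 323, 9)
332.0 (328, 250, 17, 53)
329.5 (163, 249, 17, 54)
2696.0 (217, 189, 75, 72)
[(170, [22, 22, 125]), (174, [21, 18, 193]), (178, [19, 19, 190]), (182, [21, 19, 191]), (186, [20, 8, 92]), (190, [19, 179, 120]), (194, [21, 182, 182]), (198, [21, 180, 183]), (202, [20, 181, 183]), (206, [16, 176, 122]), (210, [17, 176, 122]), (214, [16, 175, 134]), (218, [20, 180, 187]), (222, [20, 181, 186]), (226, [19, 113, 167]), (230, [9, 15, 166]), (234, [7, 14, 166]), (238, [3, 14, 166]), (242, [4, 12, 165]), (246, [4, 12, 165]), (250, [10, 14, 165]), (254, [9, 15, 165]), (258, [7, 14, 165]), (262, [150, 5, 53]), (266, [30, 4, 64])]
```

```bash
python3 -m creep '[[[0,0,0],0],[[0,0,0],0],[[0,0,0],0],[[0,0,0],0],[[0,0,40],0],[[0,0,80],0],[[0,0,120],0],[[-40,-20,140],0],[[-80,-40,140],0],[[-88,-46,140],0],[[-88,-46,140],0],[[-88,-46,140],0]]' 0.75
python3 held.py g4
python3 - <<'E'
from h import *
im=cv2.imread('pics/g4.png');m=np.load('g4.npy',allow_pickle=True).item()
h,s,v=cv2.split(cv2.cvtColor(im,cv2.COLOR_BGR2HSV))
e=proj(m,[[.527,.076,.054]])[0];print('exp hub end',e)
k=((s>150)&(h>12)&(h<28)).astype(np.uint8);x,y=e.astype(int)
w=np.zeros_like(k);w[y-40:y+40,x-40:x+40]=k[y-40:y+40,x-40:x+40]
c=max(cv2.findContours(w,0,1)[0],key=cv2.contourArea);el=cv2.fitEllipse(cv2.convexHull(c));print('flange',el,plane(m,[el[0]],.036))
hole=np.zeros_like(k);cv2.drawContours(hole,[c],-1,1,-1);hole=((hole>0)&(s<60)).astype(np.uint8)
c2=max(cv2.findContours(hole,0,1)[0],key=cv2.contourArea);e2=cv2.fitEllipse(c2);print('disc',e2,plane(m,[e2[0]],.054))
E
```

```text
t: 19.1
tool_pos: [0.4394, 0.0299, 0.1616]
tcp_rot: [0.998, -0.063, 0.0, -0.0]
force: [-0.4, 0.4, 0.2]
finger_gap: 0.0666
grasp_force: 0.0
[0.4394 0.0299 0.1616] 82.79831695715257 0.06662844190621206 0.0
grip px [253.6523 239.3804]
1041.5 (183, 314, 325, 9)
586.5 (379, 249, 29, 54)
575.0 (101, 249, 28, 54)
847.5 (0, 125, 31, 47)
823.0 (176, 86, 49, 42)
exp hub end [196.0661 100.4733]
flange ((199.8522491455078, 103.06597900390625), (46.465911865234375, 50.4657096862793), 127.98260498046875) [[0.5252 0.0761 0.036 ]]
disc ((195.9530792236328, 101.32447052001953), (20.842201232910156, 22.421279907226562), 166.9244384765625) [[0.5262 0.0763 0.054 ]]
```

The flange-in cap looks seated: disc at (0.5262, 0.0763) against the bore at (0.527, 0.076). Next is the flange-out cap, gripped firmly on its flange.

```bash
python3 -m creep '[[[10,40,10],0.12],[[20,80,10],0.24],[[30,120,10],0.36],[[40,160,10],0.48],[[52,200,10],0.6],[[62,240,10],0.72],[[67,246,-10],0.73],[[67,246,-50],0.73],[[67,246,-90],0.73],[[67,246,-115],0.73],[[67,246,-123],0.73],[[67,246,-123],0.73]]' 1
python3 -m creep '[[[0,0,0],0],[[0,0,0],0]]'
```

```text
t: 20.15
tool_pos: [0.5058, 0.2765, 0.0361]
tcp_rot: [0.955, 0.298, -0.002, -0.0]
force: [0.2, -1.0, -0.2]
finger_gap: 0.0881
grasp_force: 0.0
t: 20.32
tool_pos: [0.5078, 0.2768, 0.0402]
tcp_rot: [0.955, 0.298, 0.002, -0.0]
force: [-0.1, -0.2, 0.3]
finger_gap: 0.0883
grasp_force: 0.0
```

```bash
python3 -m creep '[[[-1,-1,-1],0],[[-1,-1,-1],0],[[-1,-1,-1],0],[[-1,-1,-1],0],[[-1,-1,-1],0],[[-1,-1,-1],0],[[-1,-1,-1],0],[[-1,-1,-1],0],[[-1,-1,-1],0]]' 0 60
python3 -m creep '[[[0,0,5],0],[[0,0,20],0],[[0,0,50],0],[[0,0,90],0],[[0,0,120],0],[[0,0,120],0],[[0,0,120],0]]'
python3 held.py g5
python3 - <<'E'
from h import *
im=cv2.imread('pics/g5.png');H=cv2.cvtColor(im,cv2.COLOR_BGR2HSV)
print([(r,H[r,254].tolist()) for r in range(170,300,4)])
E
```

```text
t: 21.07
tool_pos: [0.5056, 0.2752, 0.0375]
tcp_rot: [0.955, 0.298, 0.0, -0.0]
force: [-0.4, 0.0, 2.9]
finger_gap: 0.05
grasp_force: 60.0
t: 21.65
tool_pos: [0.5059, 0.2753, 0.1584]
tcp_rot: [0.955, 0.298, 0.001, 0.0]
force: [-0.0, -1.3, -3.6]
finger_gap: 0.05
grasp_force: 60.0
[0.5059 0.2753 0.1584] 124.65297302307549 0.04999505200157215 59.999125599861145
grip px [253.0881 239.2255]
1016.5 (152, 314, 324, 9)
457.5 (355, 249, 22, 54)
452.0 (131, 249, 23, 54)
4856.0 (208, 191, 92, 70)
2674.0 (0, 114, 46, 108)
422.0 (481, 93, 31, 27)
10316.5 (0, 0, 116, 141)
[(170, [66, 13, 98]), (174, [66, 13, 97]), (178, [66, 13, 98]), (182, [70, 15, 99]), (186, [68, 13, 158]), (190, [19, 141, 146]), (194, [17, 179, 141]), (198, [12, 170, 141]), (202, [16, 178, 136]), (206, [19, 185, 145]), (210, [20, 186, 148]), (214, [20, 184, 159]), (218, [20, 181, 152]), (222, [20, 183, 152]), (226, [20, 183, 152]), (230, [19, 166, 106]), (234, [0, 25, 31]), (238, [15, 18, 29]), (242, [30, 9, 27]), (246, [15, 18, 29]), (250, [0, 9, 27]), (254, [20, 27, 28]), (258, [20, 186, 152]), (262, [120, 6, 46]), (266, [120, 4, 57]), (270, [15, 9, 60]), (274, [30, 3, 75]), (278, [120, 3, 81]), (282, [30, 3, 81]), (286, [45, 7, 78]), (290, [18, 123, 222]), (294, [18, 122, 225]), (298, [19, 118, 225])]
```

Run:
```python
from h import *
m=np.load('g5.npy',allow_pickle=True).item();t=np.array([.5059,.2753,.1584]);u=np.array([.823,.568,0]);z=np.array([0,0,1.])
for th in(40,30,15,0):
  a=np.radians(th);n=-np.sin(a)*u+np.cos(a)*z;f=np.cos(a)*u+np.sin(a)*z
  c=t+[0.0007,.0005,.0292]
  print(th,[np.round(proj(m,[q])[0][1],1) for q in (c+.004*n+.026*f,c-.004*n+.026*f,c+.004*n+.0095*f,c+.004*n-.0095*f,c-.022*n+.017*f)])
```

```text
40 [np.float64(222.4), np.float64(207.9), np.float64(236.8), np.float64(250.2), np.float64(188.2)]
30 [np.float64(213.7), np.float64(201.4), np.float64(233.3), np.float64(252.3), np.float64(188.4)]
15 [np.float64(202.9), np.float64(194.5), np.float64(228.5), np.float64(254.6), np.float64(191.4)]
0 [np.float64(195.4), np.float64(191.1), np.float64(224.4), np.float64(255.8), np.float64(196.9)]
```

The cap is held at about 30° tilt. I'll move it above the narrow pocket with its low edge 12 mm toward the robot from the bore centre, then lower it in and right it along an arc.

```bash
python3 -m creep '[[[0,-30,0],-0.1],[[0,-70,0],-0.22],[[0,-110,0],-0.34],[[0,-150,0],-0.46],[[0,-190,0],-0.58],[[0,-230,0],-0.7],[[1,-265,0],-0.73],[[1,-282,-20],-0.73],[[1,-282,-55],-0.73],[[1,-282,-90],-0.73],[[1,-282,-98],-0.73],[[1,-282,-98],-0.73]]'
python3 -m creep '[[[0,0,0],0],[[0,0,0],0],[[0,0,0],0]]'
```

```text
t: 22.7
tool_pos: [0.5045, -0.0063, 0.0565]
tcp_rot: [0.998, -0.063, -0.004, -0.001]
force: [-0.1, -0.2, -1.8]
finger_gap: 0.0503
grasp_force: 60.0
t: 22.95
tool_pos: [0.5075, -0.0068, 0.0609]
tcp_rot: [0.998, -0.062, 0.001, 0.0]
force: [-0.3, -0.4, -2.6]
finger_gap: 0.0502
grasp_force: 60.0
```

```bash
python3 -m creep '[[[0,0,-15],0],[[0,0,-28],0],[[0,0,-34],0],[[0,0,-37],0],[[0,0,-37],0],[[0,0,-37],0]]'
python3 -m creep '[[[0,0,-1],0],[[0,0,-2],0],[[0,0,-3],0],[[0,0,-3],0],[[0,0,-3],0]]'
```

```text
t: 23.45
tool_pos: [0.507, -0.0069, 0.0231]
tcp_rot: [0.998, -0.063, 0.001, 0.0]
force: [0.1, 0.3, -2.3]
finger_gap: 0.0498
grasp_force: 60.0
t: 23.87
tool_pos: [0.5073, -0.0069, 0.0199]
tcp_rot: [0.998, -0.063, 0.001, 0.0]
force: [2.1, 1.3, 3.1]
finger_gap: 0.0501
grasp_force: 60.0
```

```bash
python3 -m creep '[[[0,0,0],0],[[0,0,0],0],[[2,0,-0.5],0],[[4,-0.5,-1],0],[[6,-1,-2],0],[[8,-1,-3],0],[[10,-1.5,-4],0],[[11,-1.5,-4.5],0],[[11,-1.5,-4.5],0]]' 0 20
python3 held.py g6
python3 - <<'E'
from h import *
im=cv2.imread('pics/g6.png');H=cv2.cvtColor(im,cv2.COLOR_BGR2HSV)
print([(r,H[r,254].tolist()) for r in range(182,264,3)]);print(env.read_state()['force'])
E
```

```text
t: 24.62
tool_pos: [0.517, -0.008, 0.0145]
tcp_rot: [0.998, -0.063, -0.001, -0.0]
force: [-2.9, 1.2, 4.3]
finger_gap: 0.0512
grasp_force: 20.0
[ 0.517  -0.008   0.0145] 82.82829207593356 0.051225185862076784 20.00056743621826
grip px [253.6126 239.5547]
992.0 (154, 314, 324, 9)
444.5 (356, 249, 23, 54)
438.5 (129, 249, 23, 54)
3299.5 (207, 199, 94, 62)
2346.0 (71, 192, 88, 60)
[(182, [24, 19, 187]), (185, [21, 19, 190]), (188, [21, 19, 192]), (191, [20, 20, 189]), (194, [22, 20, 187]), (197, [19, 57, 162]), (200, [19, 182, 129]), (203, [20, 184, 175]), (206, [20, 181, 178]), (209, [20, 182, 179]), (212, [20, 181, 179]), (215, [20, 181, 179]), (218, [20, 184, 179]), (221, [20, 181, 179]), (224, [20, 182, 179]), (227, [150, 8, 33]), (230, [170, 23, 34]), (233, [10, 22, 35]), (236, [0, 7, 35]), (239, [165, 15, 35]), (242, [0, 14, 36]), (245, [10, 22, 35]), (248, [0, 28, 37]), (251, [10, 21, 37]), (254, [173, 28, 36]), (257, [0, 7, 36]), (260, [165, 14, 36]), (263, [60, 5, 56])]
[-3.4154  2.2931  4.3189]
```

```bash
python3 -m creep '[[[0,0,0],0],[[-1,0,0],0],[[-1,0,0],0],[[-1,0,0],0],[[-1,0,40],0],[[-1,0,80],0],[[-1,0,120],0],[[-40,-20,150],0],[[-80,-50,160],0],[[-100,-70,160],0],[[-100,-70,160],0],[[-100,-70,160],0]]' 0.7
python3 held.py g7
python3 - <<'E'
from h import *
a=cv2.imread('pics/g7.png');m=np.load('g7.npy',allow_pickle=True).item()
print([ (n,proj(m,[p])[0].round(1)) for n,p in dict(wide=[.527,.076,.054],narrow=[.516,-.008,.048],bed=[.504,-.098,.034],pin=[.504-.0436,-.098+.0056,.041]).items()])
h=cv2.resize(a[40:210,110:410],(800,453),interpolation=cv2.INTER_CUBIC);cv2.imwrite('pics/chk.png',h)
E
```

```text
t: 25.67
tool_pos: [0.4168, -0.0794, 0.1754]
tcp_rot: [0.998, -0.064, 0.001, 0.0]
force: [0.4, -0.3, 0.5]
finger_gap: 0.0616
grasp_force: 0.0
[ 0.4168 -0.0794  0.1754] 82.71586835322431 0.06156981357531729 0.0
grip px [253.6391 239.3447]
993.5 (175, 314, 324, 9)
546.5 (372, 249, 27, 54)
544.0 (109, 249, 26, 54)
594.5 (151, 85, 47, 32)
995.5 (76, 73, 50, 46)
[('wide', array([89.7, 92.7])), ('narrow', array([173.9,  93.3])), ('bed', array([260.2,  94.6])), ('pin', array([260.2, 135.7]))]
```

View pics/chk.png

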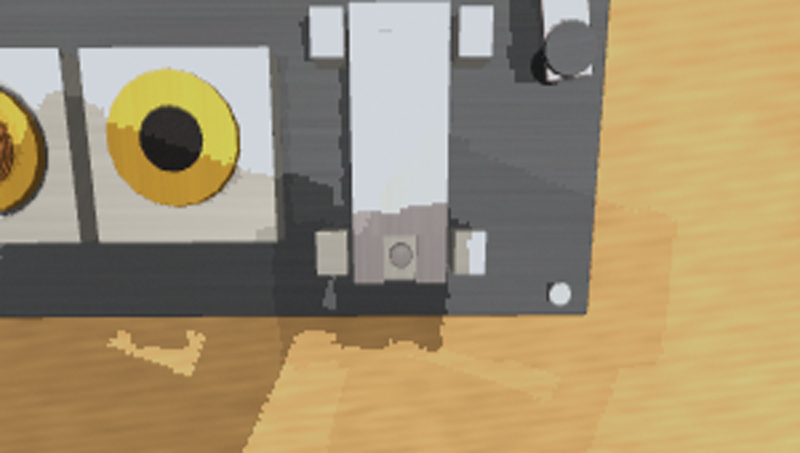

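The blade lies between the cheeks with the pin at (400,255) in its notch. The narrow-pocket cap is flange up at (173,138). I'll check its size and level numerically; if it sat proud or tilted, the disc wouldn't measure 52 × 52 mm at z = 48 mm.

Run:
```python
from h import *
a=cv2.imread('pics/g7.png');m=np.load('g7.npy',allow_pickle=True).item()
h,s,v=cv2.split(cv2.cvtColor(a,cv2.COLOR_BGR2HSV));k=((s>110)&(h>8)&(h<35)).astype(np.uint8)
for n,(x,y),zs in(('narrow',(174,92),(.044,.048,.052)),('wide',(95,97),(.033,.036,.039))):
  w=np.zeros_like(k);r=33;w[y-r:y+r,x-r:x+r]=k[y-r:y+r,x-r:x+r]
  c=max(cv2.findContours(w,0,1)[0],key=cv2.contourArea);hl=cv2.convexHull(c)[:,0]
  for z in zs:
    P=plane(m,hl,z)[:,:2]*1e3;a_=np.radians(-7.2);Q=P@np.array([[np.cos(a_),-np.sin(a_)],[np.sin(a_),np.cos(a_)]])
    (cx,cy),R=cv2.minEnclosingCircle(P.astype(np.float32));print(n,z,'ext',np.ptp(Q,axis=0).round(1),'circle',round(cx,1),round(cy,1),round(2*R,1))
d=((v<60)).astype(np.uint8);w=np.zeros_like(d);w[72:112,154:194]=d[72:112,154:194]
c=max(cv2.findContours(w,0,1)[0],key=cv2.contourArea);e=cv2.fitEllipse(c);print('bore',e,plane(m,[e[0]],.048))
```

```text
narrow 0.044 ext [51.1 52.4] circle 517.5 -7.8 52.6
narrow 0.048 ext [50.4 51.7] circle 517.1 -8.9 51.9
narrow 0.052 ext [49.7 51. ] circle 516.6 -9.9 51.2
wide 0.033 ext [51.2 56.2] circle 525.6 77.0 56.2
wide 0.036 ext [50.7 55.6] circle 525.2 75.4 55.6
wide 0.039 ext [50.2 55.1] circle 524.8 73.8 55.1
bore ((173.7400360107422, 91.95142364501953), (21.316999435424805, 23.230451583862305), 141.2125701904297) [[ 0.5174 -0.0081  0.048 ]]
```

```bash
python3 -m creep '[[[30,20,0],0],[[60,40,0],0],[[90,65,0],0],[[100,71,0],0],[[100,71,-20],0],[[100,71,-55],0],[[100,71,-90],0],[[100,71,-120],0],[[100,71,-138],0],[[100,71,-142],0],[[100,71,-142],0],[[100,71,-142],0]]' 0 30
python3 -m creep '[[[0,0,-2],0],[[0,0,-4],0],[[0,0,-4],0],[[0,0,-4],0]]'
python3 -m creep '[[[0,0,-1],0],[[0,0,-2],0],[[0,0,-2],0],[[0,0,-2],0]]'
```

```text
t: 26.72
tool_pos: [0.5185, -0.0068, 0.0334]
tcp_rot: [0.998, -0.062, 0.001, 0.0]
force: [-0.5, 0.1, 1.2]
finger_gap: 0.0006
grasp_force: 0.0
t: 27.05
tool_pos: [0.5178, -0.0074, 0.0292]
tcp_rot: [0.998, -0.063, 0.0, 0.0]
force: [0.1, -0.1, 0.2]
finger_gap: 0.0005
grasp_force: 0.0
t: 27.38
tool_pos: [0.5177, -0.0073, 0.027]
tcp_rot: [0.998, -0.063, 0.0, 0.0]
force: [-0.6, 0.6, 3.3]
finger_gap: 0.0004
grasp_force: 1.5
```

It makes contact at the expected height, 48 mm, so that cap is home. Same touch on the other cap.

```bash
python3 -m creep '[[[0,0,30],0],[[2,20,40],0],[[6,60,40],0],[[8,83,40],0],[[8,83,30],0],[[8,83,15],0],[[8,83,10],0],[[8,83,10],0],[[8,83,10],0]]'
python3 -m creep '[[[0,0,-1],0],[[0,0,-2],0],[[0,0,-2],0],[[0,0,-2],0]]'
python3 -m creep '[[[0,0,-1],0],[[0,0,-2],0],[[0,0,-2],0],[[0,0,-2],0]]'
```

```text
t: 28.13
tool_pos: [0.5255, 0.0751, 0.0368]
tcp_rot: [0.998, -0.063, -0.0, 0.0]
force: [0.0, -0.3, 0.4]
finger_gap: 0.0004
grasp_force: 0.0
t: 28.47
tool_pos: [0.5257, 0.0756, 0.0351]
tcp_rot: [0.998, -0.063, 0.0, -0.0]
force: [0.5, 0.2, 0.2]
finger_gap: 0.0004
grasp_force: 0.0
t: 28.8
tool_pos: [0.5257, 0.0756, 0.033]
tcp_rot: [0.998, -0.063, 0.0, 0.0]
force: [-2.3, -0.4, 3.4]
finger_gap: 0.0005
grasp_force: 1.8
```

Both caps are home and the blade is bedded. Keeper next: knob at about (0.611, -0.1665), pivot at (0.5326, -0.168), so the radius is 78.3 mm (78 given) and q ≈ 1.43. I'll straddle the knob and follow its arc.

```bash
python3 -m creep '[[[0,0,40],0],[[5,-20,75],0],[[20,-60,80],0.1],[[35,-100,80],0.14],[[50,-140,80],0.14],[[65,-180,80],0.14],[[80,-220,80],0.14],[[85,-242,80],0.14],[[85,-242,80],0.14],[[85,-242,80],0.14],[[85,-242,80],0.14]]' 0.45 20
python3 - <<'E'
from h import *
s=env.read_state();m=env.camera_model('wrist');im=env.camera('wrist');print(s['tool_pos'],yaw(),s['finger_gap'])
g=cv2.cvtColor(im,cv2.COLOR_BGR2GRAY);e=proj(m,[[.611,-.1665,.072]])[0];print('exp knob px',e)
x,y=e.astype(int)
for r in(y-10,y-5,y,y+4): print(r,[int(i) for i in g[r,x-40:x+41:4]])
ex=np.array([.992,-.127]);ey=np.array([.127,.992]);q0=1.43
for q in np.arange(1.43,-.05,-.12):print(round(q0-q,2),(78*((np.sin(q)-np.sin(q0))*ex+(np.cos(q)-np.cos(q0))*ey)).round(1))
E
```

```text
t: 29.72
tool_pos: [0.6103, -0.1656, 0.1125]
tcp_rot: [1.0, 0.008, -0.0, -0.0]
force: [1.0, -0.1, 0.0]
finger_gap: 0.0398
grasp_force: 0.0
[ 0.6103 -0.1656  0.1125] 90.90716538727987 0.03975961274399177
exp knob px [254.7238 199.3776]
189 [128, 129, 188, 187, 188, 189, 133, 130, 65, 15, 17, 14, 150, 191, 192, 191, 190, 191, 190, 188, 187]
194 [135, 136, 194, 192, 190, 191, 134, 132, 14, 27, 34, 27, 51, 190, 189, 196, 196, 188, 187, 186, 187]
199 [144, 200, 199, 191, 190, 192, 135, 132, 25, 28, 29, 29, 20, 186, 191, 189, 191, 192, 194, 193, 193]
203 [200, 199, 197, 187, 185, 187, 133, 130, 25, 27, 27, 25, 81, 188, 187, 186, 192, 194, 194, 193, 192]
0.0 [0. 0.]
0.12 [-0.7  9.3]
0.24 [-2.5 18.5]
0.36 [-5.4 27.4]
0.48 [-9.3 35.9]
0.6 [-14.2  43.9]
0.72 [-20.1  51.2]
0.84 [-26.7  57.7]
0.96 [-34.1  63.4]
1.08 [-42.2  68.2]
1.2 [-50.7  72. ]
1.32 [-59.7  74.8]
1.44 [-68.9  76.4]
```

The knob's dark disc is centred at column 255, as predicted. Descend, narrow the gap, and follow the arc.

```bash
python3 -m creep '[[[0,0,-30],0],[[0,0,-60],0],[[0,0,-78],0],[[0,0,-83],0],[[0,0,-83],0],[[0,0,-83],0]]' 
python3 -m creep '[[[0,0,0],0],[[0,0,0],0],[[0,0,0],0],[[-1,9,0],0.12],[[-2,18,0],0.24],[[-5,27,0],0.36],[[-9,36,0],0.48],[[-14,44,0],0.6],[[-20,51,0],0.72],[[-27,58,0],0.84],[[-34,63,0],0.96],[[-34,63,0],0.96]]' 0.27 20
python3 -m creep '[[[0,0,0],0],[[-8,5,0],0.12],[[-17,9,0],0.24],[[-26,11,0],0.36],[[-35,13,0],0.48],[[-35,13,0],0.48],[[-35,13,0],0.48]]'
```

```text
t: 30.27
tool_pos: [0.6112, -0.1659, 0.0311]
tcp_rot: [1.0, 0.008, 0.001, 0.0]
force: [0.1, -0.4, 0.4]
finger_gap: 0.0396
grasp_force: 0.0
t: 31.27
tool_pos: [0.576, -0.1025, 0.0304]
tcp_rot: [0.882, 0.471, 0.0, -0.0]
force: [-0.6, 0.4, 0.1]
finger_gap: 0.0237
grasp_force: 0.0
t: 31.85
tool_pos: [0.5421, -0.0908, 0.0301]
tcp_rot: [0.749, 0.663, 0.0, 0.0]
force: [-0.2, 0.2, -0.2]
finger_gap: 0.0236
grasp_force: 0.0
```

```bash
python3 -m creep '[[[-2,0,0],0],[[-4,0,0],0],[[-4,0,0],0],[[-4,0,0],0]]'
python3 -m creep '[[[-1,0,0],0],[[-2,0,0],0],[[-2,0,0],0],[[-2,0,0],0]]'
python3 -m creep '[[[-1,0,0],0],[[-2,0,0],0],[[-2,0,0],0],[[-2,0,0],0]]'
```

```text
t: 32.18
tool_pos: [0.5377, -0.0905, 0.0298]
tcp_rot: [0.747, 0.664, -0.0, 0.0]
force: [-0.3, -0.2, -1.2]
finger_gap: 0.0239
grasp_force: 0.0
t: 32.52
tool_pos: [0.5357, -0.0903, 0.0298]
tcp_rot: [0.747, 0.665, 0.0, 0.0]
force: [1.0, 0.5, -0.5]
finger_gap: 0.0239
grasp_force: 0.7
t: 32.85
tool_pos: [0.5355, -0.0904, 0.03]
tcp_rot: [0.747, 0.665, 0.002, 0.002]
force: [12.6, 0.4, -7.0]
finger_gap: 0.0238
grasp_force: 5.9
```

It's against the stop at 12.6 N. Back off, open, lift and check numerically.

```bash
python3 -m creep '[[[3,0,0],0],[[6,0,0],0],[[6,0,0],0],[[6,0,0],0],[[6,0,40],0],[[6,0,80],0],[[-30,0,110],0],[[-70,0,130],0],[[-110,0,130],0],[[-110,0,130],0],[[-110,0,130],0]]' 0.45
python3 - <<'E'
from h import *
im=env.camera('top');m=env.camera_model('top');w=env.camera('wrist');mw=env.camera_model('wrist')
cv2.imwrite('pics/end_t.png',im);print(env.read_state()['tool_pos'],env.read_state()['force'],yaw())
P=dict(knob=[.5425,-.0906,.072],narrow=[.517,-.008,.048],wide=[.526,.076,.054],pin=[.4604,-.0924,.041])
for n,p in P.items(): print(n,proj(mw,[p])[0].round(1),proj(m,[p])[0].round(1))
g=cv2.cvtColor(w,cv2.COLOR_BGR2GRAY)
for n in('knob','narrow'):
  k=(g<45).astype(np.uint8);e=proj(mw,[P[n]])[0];x,y=e.astype(int);r=28;o=np.zeros_like(k);o[max(0,y-r):y+r,max(0,x-r):x+r]=k[max(0,y-r):y+r,max(0,x-r):x+r]
  for c in cv2.findContours(o,0,1)[0]:
    if cv2.contourArea(c)>30:
      q=cv2.minAreaRect(c);print(n,np.round(q[0],1),np.round(q[1],1),plane(mw,[q[0]],P[n][2]))
E
```

```text
t: 33.77
tool_pos: [0.4222, -0.0902, 0.1604]
tcp_rot: [0.747, 0.665, 0.0, 0.0]
force: [1.0, 0.5, 0.6]
finger_gap: 0.0398
grasp_force: 0.0
[ 0.4243 -0.0907  0.16  ] [-0.3251 -0.6914 -0.1111] 173.32741131953068
knob [372.8 171.1] [304.2 176.3]
narrow [336.4  87.7] [272.1 185.8]
wide [345.4 -14.8] [240.7 181.6]
pin [285.7 175.4] [303.  207.7]
knob [365.3 166.9] [24.6 14.8] [[ 0.5353 -0.0855  0.072 ]]
narrow [336.3  87. ] [20.4 25.6] [[ 0.5169 -0.0074  0.048 ]]
```

```bash
python3 -c "
from plant import env
print(env.sign_off())"
```

```text
the job is handed in; nothing more can be done
None
```

I handed the job in at about 34 s: both caps touched at their seated heights, the blade was seen with the pin in its notch, the keeper was pushed against its stop, and I never moved near the valve, tee or jar; the judge's result was not shown.

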